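Gather the valve parts into the tote's cut corner

ROBOT

A 7-joint arm with a two-finger parallel gripper is mounted at the origin on the work surface. World frame = base frame: x ahead of the robot, y to its left, z up, the work surface at z = 0. Lengths are in m, angles in rad, forces in N, time in s.
With the tool pointing down it reaches from about 0.35 to 0.9 m from the base axis. Payload 8.1 kg.
Tool frame: the origin (TCP) lies at the very end of the fingers, on their centre line; the grasp point (between the pads) lies 19 mm behind it; z points along the fingers, y is the line along which they close (so a half turn about z gives the same grasp; the last joint's range is limited). The gripper opens to 92 mm and grips with 3 to 60 N. Pads are 19 mm wide; open, the fingers measure 130 mm over their backs; the gripper's body (75 mm by 190 mm) begins 47 mm behind the grasp point.
Start: joints at [1.234, 0.434, 0.025, 1.573, -0.012, 1.134, -0.075], TCP at [0.145, -0.608, 0.227] pointing down, gripper open.
Joint ranges: [-2.62, 2.62], [-0.44, 2.09], [-1.27, 1.32], [0.08, 2.57], [-1.32, 4.46], [0.12, 2], [-2.74, 2.74]. Speed limits (rad/s): [2.22, 2.22, 3.01, 3.01, 3.14, 3.14, 3.14].

INTERFACE

Orientations are given as a rotation vector (axis times angle).
In Python, from cell import arm gives the robot as it stands.
- The arm moves only by the tool drive_tool, never from a script. Its argument "targets" is a list of rows, each a list of 7 numbers: the turn, a rotation vector about the world's x, y, z in units of 5 degrees (1.0 is 5 degrees), then the shift along the world's x, y, z in units of 40 mm (1.0 is 40 mm), then the opening, from 0 (shut) to 1 (fully open). In form: [[wx, wy, wz, dx, dy, dz, fingers], ...]. A call has 1 to 5 rows; each row is the pose to reach, as a shift and turn from the pose commanded when the call began; what a row does not reach only later rows make up. A row lasts 1/10 s, in which the tool goes at most 50 mm and 8.59 degrees, less where a joint would pass 70% of its speed; a pose out of reach is approached as far as the arm can. A call with a gripper value outside its range is refused whole. The fingers move at their own pace and stop on an object; "force" is the grip in N (left out, the last holds). Time passes only in rows, so rows that repeat a pose let the fingers close. It gives the time, the measured TCP pose, the force, the opening and the grip force at its end, in the units of the state.
- arm.observe(): the state, without advancing time (a new reading comes with each control period).
- arm.get_image(name): name is "side" or "top" or "wrist"; returns a dict with "pixels" (480x640x3 uint8, red, green, blue), "intrinsics" (3x3 intrinsics, pixels), "rvec" (rotation vector, rad) and "tvec" (3), from world to camera coordinates, as OpenCV has them; the wrist camera has in their place "mount" (4x4, takes a point from camera to tool coordinates, whose origin is the TCP and whose axes are the flange's). Camera axes: x right, y down, z forward; pixel columns grow to the right and rows downward; lengths in m; the calibration is good to about 2 mm. A picture is of the moment at which its call begins: read the wrist's pose just before it. There is no depth.
- arm.sign_off(): hands the job in; it is judged then, once.
The state is a dict: "clock": time; "joints": joint angles; "dq": joint speeds; "joint_efforts": joint torques, N m; "position": TCP position; "ee_rot": TCP orientation; "force": force on the tool from outside, world axes, zero at the start; "ft_torque": the same for the moment, N m; "width": opening from 0.0 (shut) to 1.0 (fully open); "gripper_force": force on a finger pad.
Only numpy, scipy, OpenCV 4.12 (cv2) and the standard library are available. Lean on these libraries where they do the work, as an engineer would, in place of code of your own. Each camera call takes 0.05 s, during which the arm holds its last target. There are 200 camera calls.

TASK

Put the loose brass valve core, standing on the bench, into the grey parts tote with the other stripped-down parts. Then lift the tote by its handle bar and tip it towards its cut-off corner until all five parts have slid together into that corner, and finish holding it like that, still in the gripper, clearly tilted and well clear of the bench, with nothing spilled; leave the other things on the bench alone.

Things in the scene. Friction and masses are not known exactly. Their poses are not given: they have to be found in the camera images.
- tote: Grey slick plastic parts tote 208 (x) x 158 (y) x 50 mm high, open on top, walls and floor 4 mm thick, about 0.35 kg. Its corner at +x +y is cut off at 45 degrees (36 mm off each side); the other three are square. A handle bar runs above its middle along its x, carried by an upright plate (26 mm wide) at each short end. Origin: centre of the underside; z up. It starts standing on the bench at any yaw
- tote_bar (a point): Middle of the straight square aluminium handle bar (16 x 16 mm in section, 198 mm long), centre of its section, 88 mm above the tote's underside (bar underside at 80, top at 96 mm): the place to grip it, closing along the tote's y
- tote_corner (a point): Inner face of the cut-off corner, middle of its foot: 83 mm along the tote's x, 58 mm along its y, 4 mm above its underside. Parts start to slide on the floor at about 8 to 13 degrees of tilt, but tipped diagonally they need some 25 to 40 degrees to slide along a wall into this corner; past 55 degrees they may spill
- tote_in (a point): Middle of the tote's inner floor. The part of the floor beyond 25 mm along the tote's x starts empty, free for the core; 67 mm of width is clear either side of the bar
- core: The brass valve core, the only one of its kind, standing upright on the bench: round base 27 mm in diameter and 25 mm high, then a straight neck 18 mm in diameter from 29 mm up to its flat top at 62 mm; about 0.14 kg. Origin: centre of the underside; z along the neck
- core_mid (a point): A point on the core's axis 24 mm above its underside, near its centre of mass
- bush_a_center (a point): Centre of one of two like steel bushings in the tote, solid discs 20 mm in diameter, 16 mm high, lying flat
- bush_b_center (a point): Centre of the other steel bushing in the tote, the same
- cap: Black plastic cap in the tote, stepped disc 24 mm in diameter, 16 mm high. Origin: centre of the underside
- stud_center (a point): Centre of a dark steel stud lying in the tote, a round bar 10 mm in diameter, 28 mm long; it can roll
- plug: Bystander, leave alone: short plain brass plug near the core, 27 mm in diameter, only 22 mm high, no neck. Origin: centre of the underside
- collar: Bystander, leave alone: pale blue plastic collar ring near the core, 48 mm across, 14 mm high. Origin: centre of the underside
- guard: Bystander, leave alone: black polymer gauge guard ring near the core, 68 mm across, 24 mm high. Origin: centre of the underside
- hpin: Bystander, leave alone: steel handle pin 8 mm in diameter, 75 mm long, lying on the bench beyond the work area. Origin: under its middle
- head: Bystander, leave alone: big brass valve head with two side ports, about 100 mm wide and 101 mm high, standing on the bench at the robot's left. Origin: centre of the underside
There are look-alikes about, which are no part of the job. Several things have the shape of the core; the one meant has the colours described above.

How it is judged:
By the outcome, as a careful person would: the job done as asked, in the order asked, and still so for the second after the job is handed in, while the arm keeps its last pose, push and grip.
It also fails if it takes over 61 s, if anything falls off the work surface, if the arm or the gripper's body presses on something with over 40 N, if the wrist force passes 120 N, or if a joint passes its speed limit or range.

## Working session

There is one attempt and no reset: what is moved stays moved. The work goes in short steps, Python scripts to look and compute and a tool call to move; the robot and the scene stay as the last step left them, time stands still between calls to the robot, and variables do not carry over. Pictures are saved under pics/ and viewed, at most 10 in all, crops included, and the job is handed in when it is done.

Besides the shell and the picture viewer there is one more tool, called after ">>>" by a JSON object that holds its "fn" and its "kwargs", one argument or row to a line. drive_tool: Moves the arm, as the interface text tells. Its arguments: {"type":"object","properties":{"targets":{"type":"array"},"force":{"type":"number"}},"required":["targets"]}

```bash
mkdir -p pics; ls
cat > h.py <<'E'
import numpy as np, cv2
from cell import arm
def grab(n,f):
    im=arm.get_image(n); cv2.imwrite('pics/'+f,im['pixels'][:,:,::-1]); 
    np.savez('pics/'+f+'.npz',**{k:np.array(v) for k,v in im.items()}); return im
def load(f): return dict(np.load('pics/'+f+'.npz'))
def cam(im):
    if 'mount' in im:
        raise ValueError
    R=cv2.Rodrigues(im['rvec'])[0]; return im['intrinsics'],R,np.array(im['tvec']).reshape(3)
def ray(im,u,v,z):
    K,R,t=cam(im); d=R.T@np.linalg.solve(K,[u,v,1]); c=-R.T@t
    return c+d*(z-c[2])/d[2]
def proj(im,P):
    K,R,t=cam(im); p=(R@np.atleast_2d(P).T).T+t; p=p@K.T; return p[:,:2]/p[:,2:]
E
python3 - <<'E'
from h import *
a=grab('top','top0.png'); grab('side','side0.png')
print(arm.observe()); print(a['intrinsics'],a['rvec'],a['tvec'])
E
```

```text
pics
{'clock': 0.1, 'joints': array([ 1.23439509,  0.43514027,  0.02495678,  1.5739967 , -0.01159706,
        1.1340065 , -0.07510572]), 'dq': array([ 1.94880021e-04, -3.07702414e-03, -8.87521245e-05, -1.96854677e-03,
        5.52274850e-05,  2.07781303e-03,  3.69163327e-05]), 'joint_efforts': array([ 2.67734205e-03, -6.69129395e+01,  9.87989344e-01, -3.15146148e+01,
       -6.03909628e-02,  3.73388745e-02,  2.93358016e-05]), 'position': array([ 0.14464926, -0.60756065,  0.22603499]), 'ee_rot': array([-3.11879446e+00, -3.66166389e-01,  4.48917142e-04]), 'force': array([0.20836715, 0.43115013, 0.44323537]), 'ft_torque': array([-0.01298641, -0.01368594,  0.00504933]), 'gripper_force': 0.0, 'width': 0.9975418719667459}
[[539.29228649   0.         312.27469885]
 [  0.         539.29228649 238.92808864]
 [  0.           0.           1.        ]] [ 2.15057156 -2.14909696  0.16337035] [0.09257376 0.57866686 1.0815805 ]
```

View pics/top0.png

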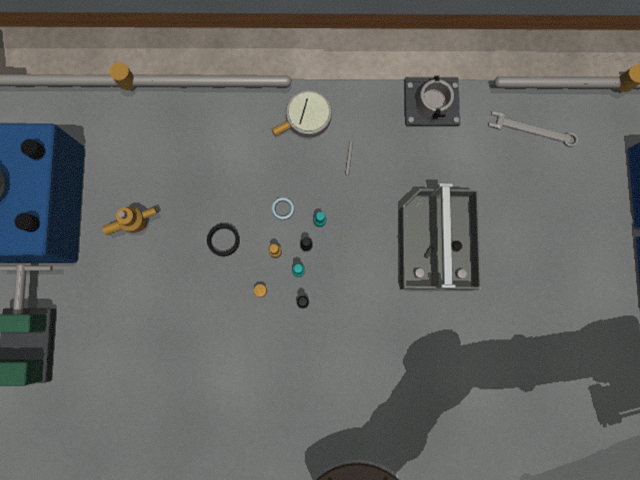

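View pics/side0.png

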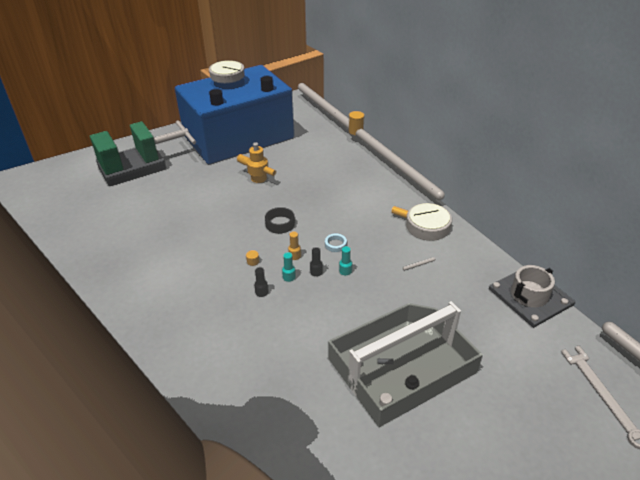

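Top: the brass core is at about (274,250), and in the side view at (294,245). Look-alikes in the top view are teal (320,218) and (298,269), black (306,243) and (303,300), and the neckless brass plug (260,290). I choose the brass necked one. The tote's cut-off corner is at the upper left (402,195), so its yaw is about 0.

Run:
```python
from h import *
T=cv2.imread('pics/top0.png');S=cv2.imread('pics/side0.png')
r=lambda im,x,y,w,h,k:cv2.resize(im[y:y+h,x:x+w],None,fx=k,fy=k,interpolation=cv2.INTER_CUBIC)
a=np.hstack([r(T,390,170,100,130,3),r(T,240,200,100,130,3)])
b=np.hstack([r(S,320,290,170,130,1.5),r(S,230,220,130,78,2.5)])
b=b if 0 else None
c=r(S,240,220,120,78,5)[:390]
out=np.zeros((390+0,800,3),np.uint8); out=np.zeros((600,800,3),np.uint8)
out[:390,:600]=a; d=r(S,320,290,170,130,1.6); out[390:390+208,:272]=d; e=r(S,240,225,120,50,4); out[395:595,300:780]=e
cv2.imwrite('pics/crop0.png',out)
hsv=cv2.cvtColor(T,cv2.COLOR_BGR2HSV)
for nm,im in(('top',T),('side',S)):
    hsv=cv2.cvtColor(im,cv2.COLOR_BGR2HSV); m=cv2.inRange(hsv,(10,130,80),(28,255,255))
    n,l,s,c=cv2.connectedComponentsWithStats(m)
    for i in range(1,n):
        if s[i,4]>25 and 200<s[i,0]<345 and s[i,1]>200: print(nm,s[i],c[i])
t=load('top0.png');sd=load('side0.png')
for p,z in(((273.5,250),.06),((260,290),.022),((283,208.5),.014),((223,239),.024),((446,185),.096),((448,286),.096),((306,243),.062),((298,269),.062),((320,218),.062)): print(p,ray(t,*p,z).round(4))
```

```text
top [269 244  12  13 120] [274.49166667 250.19166667]
top [254 284  12  13 124] [259.62903226 289.91129032]
side [289 232  11  28 175] [293.48       244.85142857]
side [246 251  12  14 122] [251.40163934 256.90163934]
(273.5, 250) [0.553  0.1722 0.06  ]
(260, 290) [0.4735 0.202  0.022 ]
(283, 208.5) [0.6487 0.1557 0.014 ]
(223, 239) [0.5808 0.2815 0.024 ]
(446, 185) [ 0.6807 -0.1759  0.096 ]
(448, 286) [ 0.4778 -0.1726  0.096 ]
(306, 243) [0.5672 0.1059 0.062 ]
(298, 269) [0.514  0.1221 0.062 ]
(320, 218) [0.6191 0.0772 0.062 ]
```

View pics/crop0.png

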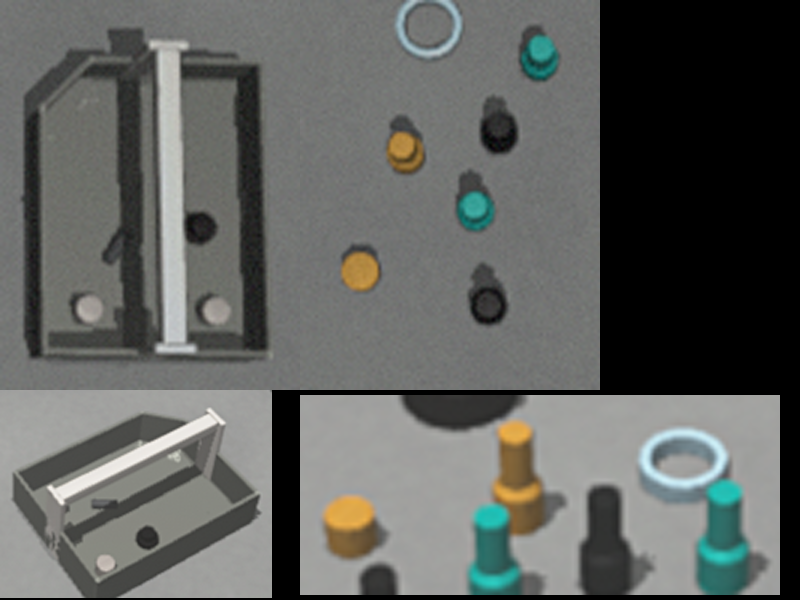

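The close crop confirms it: the brass necked core is at top (274.5,250), with the plug at (260,290) having no neck. The tote's cut-off corner is up-left, and the bar runs from (446,186) to (449,286). The +x end of the tote is empty.

```bash
cat > m.py <<'E'
from h import *
from scipy.optimize import least_squares
t=load('top0.png');s=load('side0.png')
mm=np.array
P=mm([[-104,79,50],[-104,-79,50],[104,-79,50],[104,43,50],[68,79,50],[-99,0,96],[99,0,96]])/1e3
uv=mm([[401,288.3],[480,287.7],[476.3,191.7],[421.7,190],[399,203.3],[448.7,285.7],[446,185.7]])
def X(p):
    c,q=np.cos(p[2]),np.sin(p[2]); return P@mm([[c,q,0],[-q,c,0],[0,0,1]])+[p[0],p[1],0]
r=least_squares(lambda p:(proj(t,X(p))-uv).ravel(),[.58,-.174,0]); print('tote',r.x,(r.fun.reshape(-1,2)).round(1).tolist())
print(proj(s,X(r.x)).round(0).tolist())
a=np.linspace(0,2*np.pi,60)
def sil(p): return np.vstack([np.c_[p[0]+R*np.cos(a),p[1]+R*np.sin(a),0*a+z] for R,z in((.0135,0),(.0135,.025),(.009,.029),(.009,.062))])
def bb(im,p): q=proj(im,sil(p)); return np.r_[q.min(0),q.max(0)]
tb=mm([269,244,281,257])-.5; sb=mm([289,232,300,260])-.5
f=lambda p:np.r_[bb(t,p)-tb,bb(s,p)-sb]
r=least_squares(f,[.55,.172]); print('core',r.x,r.fun.round(1))
E
python3 m.py
```

```text
tote [ 0.57909885 -0.17224089 -0.01993663] [[1.5, -0.5], [-0.3, 1.7], [1.0, -1.7], [-2.5, -1.2], [3.1, 2.0], [-1.9, -0.9], [-0.8, 0.6]]
[[327.0, 338.0], [378.0, 408.0], [481.0, 353.0], [435.0, 306.0], [408.0, 301.0], [355.0, 352.0], [452.0, 305.0]]
core [0.55728614 0.17206045] [-0.3 -0.1  1.2  1.2 -0.9 -1.6  1.3 -0.3]
```

>>> {"fn": "drive_tool", "kwargs": {
  "targets": [
    [0,0,0.7,0.5,1,0,0.6],
    [0,0,1.5,1,2,0,0.6],
    [0,0,2.3,1.5,3,0,0.6],
    [0,0,3.1,2,4,0,0.6],
    [0,0,3.8,2.5,5,0,0.6]
  ]
}}

```text
clock: 0.6
position: [0.2451, -0.4061, 0.2265]
ee_rot: [-3.015, -0.88, 0.0]
force: [1.2, 0.2, -0.2]
width: 0.62
gripper_force: 0.0
```

>>> {"fn": "drive_tool", "kwargs": {
  "targets": [
    [0,0,0.7,0.5,1,0,0.6],
    [0,0,1.5,1,2,0,0.6],
    [0,0,2.3,1.5,3,0,0.6],
    [0,0,3.1,2,4,0,0.6],
    [0,0,3.8,2.5,5,0,0.6]
  ]
}}

```text
clock: 1.1
position: [0.345, -0.2063, 0.2268]
ee_rot: [2.829, 1.366, -0.0]
force: [1.1, -1.2, -0.8]
width: 0.595
gripper_force: 0.0
```

>>> {"fn": "drive_tool", "kwargs": {
  "targets": [
    [0,0,0.7,0.5,1,0,0.6],
    [0,0,1.5,1,2,0,0.6],
    [0,0,2.3,1.5,3,0,0.6],
    [0,0,3.1,2,4,0,0.6],
    [0,0,3.8,2.5,5,0,0.6]
  ]
}}

```text
clock: 1.6
position: [0.4451, -0.0064, 0.2267]
ee_rot: [2.565, 1.814, -0.0]
force: [0.4, -0.4, -0.1]
width: 0.603
gripper_force: 0.0
```

>>> {"fn": "drive_tool", "kwargs": {
  "targets": [
    [0,0,0.7,0.5,1,0,0.6],
    [0,0,1.5,1,2,0,0.6],
    [0,0,2.3,1.6,3,-0.5,0.6],
    [0,0,3.1,2.2,4,-1,0.6],
    [0,0,3.9,2.8,4.5,-1.5,0.6]
  ]
}}

```text
clock: 2.1
position: [0.5569, 0.1762, 0.166]
ee_rot: [-2.216, -2.225, -0.002]
force: [-0.3, -0.1, 0.1]
width: 0.601
gripper_force: 0.0
```

```bash
cat >> h.py <<'E'
def wgrab(f):
    o=arm.observe(); im=arm.get_image('wrist'); cv2.imwrite('pics/'+f,im['pixels'][:,:,::-1])
    Rt=cv2.Rodrigues(np.array(o['ee_rot']))[0]; T=np.eye(4); T[:3,:3]=Rt; T[:3,3]=o['position']
    C=np.linalg.inv(T@np.array(im['mount'])); d=dict(pixels=im['pixels'],intrinsics=im['intrinsics'],rvec=cv2.Rodrigues(C[:3,:3])[0].ravel(),tvec=C[:3,3])
    np.savez('pics/'+f+'.npz',**d); return d,o
E
python3 - <<'E'
from h import *
d,o=wgrab('w1.png'); print({k:np.round(o[k],3).tolist() for k in('joints','position','ee_rot','clock','force')}); print(proj(d,[[.556,.172,.062],[.556,.172,0],[.4735,.202,.022]]))
E
```

```text
{'joints': [0.057, 0.511, -0.652, 1.712, 0.35, 1.037, -0.709], 'position': [0.557, 0.176, 0.166], 'ee_rot': [-2.216, -2.225, -0.002], 'clock': 2.1, 'force': [-0.322, -0.1, 0.09]}
[[320.03103799 246.09981351]
 [320.31972949 227.9141647 ]
 [230.68865854 201.63056859]]
```

View pics/w1.png

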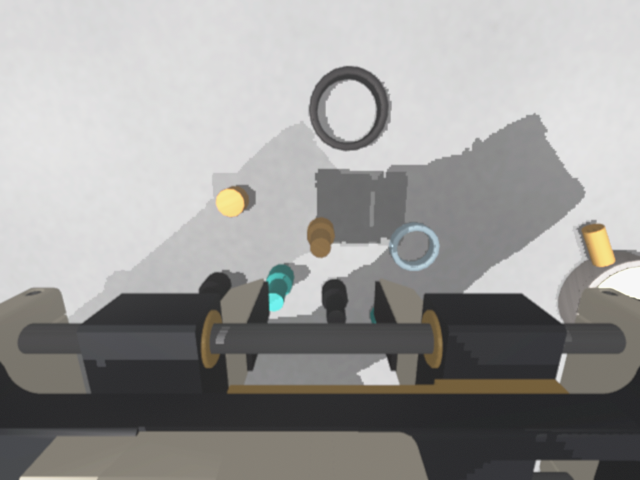

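The wrist picture shows the core's top at about (320,247), against a prediction of (320,246). The position is good, so I descend and grip.

>>> {"fn": "drive_tool", "kwargs": {
  "targets": [
    [0,0,0,0,-0.1,-0.8,0.6],
    [0,0,0,0,-0.1,-1.6,0.6],
    [0,0,0,0,-0.1,-2.4,0.6],
    [0,0,0,0,-0.1,-3.0,0.6],
    [0,0,0,0,-0.1,-3.3,0.6]
  ],
  "force": 25
}}

```text
clock: 2.65
position: [0.5554, 0.1671, 0.0323]
ee_rot: [-2.223, -2.218, 0.005]
force: [1.0, -0.4, 0.4]
width: 0.598
gripper_force: 0.0
```

>>> {"fn": "drive_tool", "kwargs": {
  "targets": [
    [0,0,0,0,0,0,0.6],
    [0,0,0,0,0,0,0.3],
    [0,0,0,0,0,0,0.1],
    [0,0,0,0,0,0,0.1],
    [0,0,0,0,0,0,0.1]
  ],
  "force": 25
}}

```text
clock: 3.15
position: [0.5573, 0.1681, 0.0356]
ee_rot: [2.223, 2.219, 0.002]
force: [-0.9, 0.7, 0.2]
width: 0.301
gripper_force: 0.0
```

>>> {"fn": "drive_tool", "kwargs": {
  "targets": [
    [0,0,0,0,0.1,0,0.3],
    [0,0,0,0,0.1,0,0.1],
    [0,0,0,0,0.1,0,0.1],
    [0,0,0,0,0.1,0,0.1],
    [0,0,0,0,0.1,0,0.1]
  ],
  "force": 25
}}

```text
clock: 3.65
position: [0.5568, 0.1722, 0.0348]
ee_rot: [-2.223, -2.219, -0.0]
force: [-0.6, -0.0, 1.1]
width: 0.179
gripper_force: 25.0
```

>>> {"fn": "drive_tool", "kwargs": {
  "targets": [
    [0,0,0,0,0,0.3,0.1],
    [0,0,0,0,0,0.9,0.1],
    [0,0,0,0,0,1.7,0.1],
    [0,0,0,0,0,2.5,0.1],
    [0,0,0,0.2,-0.7,2.8,0.1]
  ]
}}

```text
clock: 4.15
position: [0.5648, 0.1493, 0.1512]
ee_rot: [-2.216, -2.226, -0.01]
force: [0.9, 0.1, -1.2]
width: 0.18
gripper_force: 25.0
```

>>> {"fn": "drive_tool", "kwargs": {
  "targets": [
    [0,0,0,0.2,-1,0,0.1],
    [0,0,0,0.5,-2,0,0.1],
    [0,0,0,0.8,-3,0,0.1],
    [0,0,0,1.1,-4,0,0.1],
    [0,0,0,1.4,-5,0,0.1]
  ]
}}

```text
clock: 4.65
position: [0.6208, -0.058, 0.1475]
ee_rot: [2.223, 2.219, -0.0]
force: [0.1, 0.4, -0.3]
width: 0.177
gripper_force: 25.0
```

>>> {"fn": "drive_tool", "kwargs": {
  "targets": [
    [0,0,-0.1,0.1,-0.8,0,0.1],
    [0,0,-0.2,0.1,-1.4,0,0.1],
    [0,0,-0.2,0.1,-1.8,0,0.1],
    [0,0,-0.2,0.1,-1.8,0,0.1]
  ]
}}

```text
clock: 5.05
position: [0.6244, -0.131, 0.1468]
ee_rot: [2.246, 2.195, -0.002]
force: [0.5, 0.2, -1.8]
width: 0.182
gripper_force: 25.0
```

Run:
```python
from h import *
d,o=wgrab('w2.png'); s=grab('side','s2.png'); t=grab('top','t2.png'); print({k:np.round(o[k],3).tolist() for k in('joints','position','ee_rot','clock','force','width')})
out=np.zeros((600,800,3),np.uint8); out[:360,:480]=cv2.resize(d['pixels'],(480,360)); 
out[360:600,:320]=cv2.resize(s['pixels'][250:430,300:540],(320,240)); c=t['pixels'][165:315,380:500]; out[:375,490:790]=cv2.resize(c,(300,375))
cv2.imwrite('pics/m2.png',out[:,:,::-1])
```

```text
{'joints': [0.506, 0.601, -0.593, 1.596, 0.372, 1.06, -0.213], 'position': [0.624, -0.131, 0.147], 'ee_rot': [2.246, 2.195, -0.002], 'clock': 5.05, 'force': [0.457, 0.196, -1.765], 'width': 0.182}
```

View pics/m2.png

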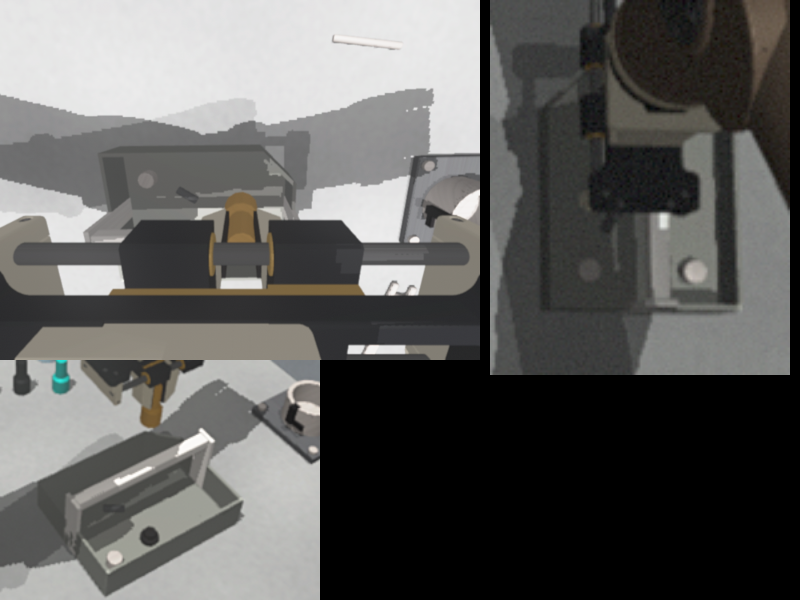

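The core is held, hanging over the tote's free side. The tote's +y wall rim runs from about (133,203) to (353,196) in full wrist pixels; I check the tote pose with these.

Run:
```python
from h import *
d=load('w2.png')
for p in((133,203),(353,196)): print(ray(d,*p,.05).round(4))
c,q=np.cos(-.02),-.02
for x,y in((-.104,.079),(.068,.079)): print(.579+x*c-y*q,-.173+x*q+y*c)
```

```text
[ 0.4788 -0.095   0.05  ]
[ 0.6498 -0.0933  0.05  ]
0.47660079930667587 -0.09193579947334035
0.6485664004533273 -0.09537579947334035
```

>>> {"fn": "drive_tool", "kwargs": {
  "targets": [
    [0,0,0,0,0.1,-0.7,0.1],
    [0,0,0,0,0.1,-1.4,0.1],
    [0,0,0,0,0.1,-2.0,0.1],
    [0,0,0,0,0.1,-2.4,0.1],
    [0,0,0,0,0.1,-2.6,0.1]
  ]
}}

```text
clock: 5.7
position: [0.6242, -0.1224, 0.0415]
ee_rot: [-2.239, -2.201, 0.001]
force: [0.0, -0.7, -1.0]
width: 0.179
gripper_force: 25.0
```

>>> {"fn": "drive_tool", "kwargs": {
  "targets": [
    [0,0,0,0,0,0,0.1],
    [0,0,0,0,0,-0.05,0.1],
    [0,0,0,0,0,-0.1,0.1]
  ]
}}

```text
clock: 6.0
position: [0.6257, -0.1239, 0.0399]
ee_rot: [2.242, 2.199, 0.002]
force: [-0.2, -0.3, -1.3]
width: 0.184
gripper_force: 25.0
```

>>> {"fn": "drive_tool", "kwargs": {
  "targets": [
    [0,0,0,0,0,-0.03,0.1],
    [0,0,0,0,0,-0.03,0.2],
    [0,0,0,0,0,-0.03,0.25],
    [0,0,0,0,0,-0.03,0.3],
    [0,0,0,0,0,-0.03,0.3]
  ]
}}

```text
clock: 6.5
position: [0.6248, -0.1241, 0.0376]
ee_rot: [2.243, 2.2, 0.0]
force: [-0.1, 0.0, -0.6]
width: 0.3
gripper_force: 0.0
```

>>> {"fn": "drive_tool", "kwargs": {
  "targets": [
    [0,0,0,0,0,0.2,0.3],
    [0,0,0,0,0,0.7,0.3],
    [0,0,0,0,0,1.3,0.3],
    [0,0,0,0,0,2.0,0.3],
    [0,0,0,0,0,2.8,0.3]
  ]
}}

```text
clock: 7.0
position: [0.6243, -0.1239, 0.1506]
ee_rot: [-2.242, -2.2, 0.001]
force: [-0.1, 0.5, -0.5]
width: 0.299
gripper_force: 0.0
```

>>> {"fn": "drive_tool", "kwargs": {
  "targets": [
    [0,0,1.6,-0.2,-0.2,0.8,0.5],
    [0,0,3.2,-0.4,-0.5,1.6,0.5],
    [0,0,4.8,-0.6,-0.7,2.4,0.5],
    [0,0,6.4,-0.8,-1,3.0,0.5],
    [0,0,8.0,-1.1,-1.2,3.2,0.5]
  ]
}}

```text
clock: 7.5
position: [0.5817, -0.1725, 0.2811]
ee_rot: [1.346, 2.834, 0.001]
force: [-0.3, -0.1, 0.2]
width: 0.496
gripper_force: 0.0
```

>>> {"fn": "drive_tool", "kwargs": {
  "targets": [
    [0,0,1.6,0,0,0,0.5],
    [0,0,3.2,0,0,0,0.5],
    [0,0,4.8,0,0,0,0.5],
    [0,0,6.4,0,0,0,0.5],
    [0,0,8.0,0,0,0,0.5]
  ]
}}

```text
clock: 8.0
position: [0.5806, -0.172, 0.2782]
ee_rot: [0.295, 3.127, -0.0]
force: [0.6, 0.3, -0.2]
width: 0.499
gripper_force: 0.0
```

>>> {"fn": "drive_tool", "kwargs": {
  "targets": [
    [0,0,1.5,0,0,0,0.5],
    [0,0,2.1,0,0,0,0.5],
    [0,0,2.1,0,0,0,0.5]
  ]
}}

```text
clock: 8.3
position: [0.5807, -0.1721, 0.2779]
ee_rot: [0.016, 3.141, 0.0]
force: [-0.6, -0.4, 0.4]
width: 0.5
gripper_force: 0.0
```

>>> {"fn": "drive_tool", "kwargs": {
  "targets": [
    [-1,1,0,0,0,0,0.5],
    [-2,2,0,0,0,0,0.5],
    [-3,3,0,0,0,0,0.5],
    [-4,4,0,0,0,0,0.5],
    [-5,5,0,0,0,0,0.5]
  ]
}}

```text
clock: 8.8
position: [0.5811, -0.1714, 0.2788]
ee_rot: [-0.017, -2.642, 0.605]
force: [1.0, -1.5, -1.2]
width: 0.501
gripper_force: 0.0
```

Run:
```python
from h import *
o=arm.observe(); print({k:np.round(o[k],3).tolist() for k in('joints','position','ee_rot','clock')}); print(cv2.Rodrigues(o['ee_rot'])[0].round(3))
```

```text
{'joints': [0.347, 0.746, -0.768, 1.236, 0.746, 1.923, 1.184], 'position': [0.581, -0.171, 0.279], 'ee_rot': [-0.017, -2.642, 0.605], 'clock': 8.8}
[[-0.908 -0.081 -0.411]
 [ 0.105  0.905 -0.412]
 [ 0.405 -0.418 -0.813]]
```

>>> {"fn": "drive_tool", "kwargs": {
  "targets": [
    [0,0,0,-1,0.5,0,0.5],
    [0,0,0,-2,1,0,0.5],
    [0,0,0,-3,1.5,0,0.5],
    [0,0,0,-3.5,2,0,0.5],
    [0,0,0,-3.5,2,0,0.5]
  ]
}}

```text
clock: 9.3
position: [0.4388, -0.0893, 0.2788]
ee_rot: [-0.01, -2.646, 0.601]
force: [0.7, 0.3, 0.4]
width: 0.503
gripper_force: 0.0
```

```bash
cat > st.py <<'E'
from h import *
o=arm.observe(); print({k:np.round(o[k],3).tolist() for k in('joints','position','clock','force','width')}); print(cv2.Rodrigues(o['ee_rot'])[0].round(3))
E
python3 st.py
```

```text
{'joints': [0.385, 0.543, -0.872, 1.625, 0.562, 1.788, 0.966], 'position': [0.439, -0.089, 0.279], 'clock': 9.3, 'force': [0.69, 0.262, 0.445], 'width': 0.503}
[[-0.91  -0.085 -0.407]
 [ 0.099  0.906 -0.411]
 [ 0.404 -0.414 -0.816]]
```

>>> {"fn": "drive_tool", "kwargs": {
  "targets": [
    [0,0,1.6,0.3,0,0,0.5],
    [0,0,3.2,0.6,0,0,0.5],
    [0,0,4.8,0.9,-0.2,0,0.5],
    [0,0,6.4,1.2,-0.4,0,0.5],
    [0,0,8,1.5,-0.6,0,0.5]
  ]
}}

```text
clock: 9.8
position: [0.502, -0.1161, 0.2779]
ee_rot: [0.941, -2.611, 0.805]
force: [0.8, -0.9, 0.2]
width: 0.498
gripper_force: 0.0
```

```bash
python3 st.py
```

```text
{'joints': [0.452, 0.491, -1.033, 1.774, 0.873, 1.614, 1.454], 'position': [0.502, -0.116, 0.278], 'clock': 9.8, 'force': [0.783, -0.921, 0.158], 'width': 0.498}
[[-0.76  -0.649 -0.047]
 [-0.51   0.638 -0.577]
 [ 0.404 -0.414 -0.815]]
```

>>> {"fn": "drive_tool", "kwargs": {
  "targets": [
    [0,0,-1.6,0.3,-0.3,0,0.5],
    [0,0,-3.2,0.6,-0.6,0,0.5],
    [0,0,-4.8,0.9,-0.9,0,0.5],
    [0,0,-6.4,1.2,-1.2,0,0.5],
    [0,0,-8,1.5,-1.4,0,0.5]
  ]
}}

```text
clock: 10.3
position: [0.5616, -0.1733, 0.2776]
ee_rot: [-0.025, -2.643, 0.598]
force: [0.8, 0.2, -0.2]
width: 0.497
gripper_force: 0.0
```

>>> {"fn": "drive_tool", "kwargs": {
  "targets": [
    [1,-1,0,0.2,0,0,0.5],
    [2,-2,0,0.4,0,0,0.5],
    [3,-3,0,0.4,0,0,0.5],
    [4,-4,0,0.4,0,0,0.5],
    [5,-5,0,0.4,0,0,0.5]
  ]
}}

```text
clock: 10.8
position: [0.5778, -0.1727, 0.2786]
ee_rot: [0.021, 3.136, 0.003]
force: [-0.2, 0.4, -1.1]
width: 0.502
gripper_force: 0.0
```

```bash
python3 st.py
python3 - <<'E'
from h import *
d,o=wgrab('w3.png'); s=grab('side','s3.png'); t=grab('top','t3.png')
out=np.zeros((600,800,3),np.uint8); out[:360,:480]=cv2.resize(d['pixels'],(480,360)); 
out[360:600,:320]=cv2.resize(s['pixels'][250:430,300:540],(320,240)); c=t['pixels'][165:315,380:500]; out[:375,490:790]=cv2.resize(c,(300,375))
cv2.imwrite('pics/m3.png',out[:,:,::-1])
E
```

```text
{'joints': [0.856, 0.555, -1.031, 1.499, 0.48, 1.354, 1.348], 'position': [0.578, -0.173, 0.279], 'clock': 10.8, 'force': [-0.185, 0.354, -1.095], 'width': 0.502}
[[-1.     0.013  0.005]
 [ 0.013  1.     0.002]
 [-0.005  0.002 -1.   ]]
```

View pics/m3.png

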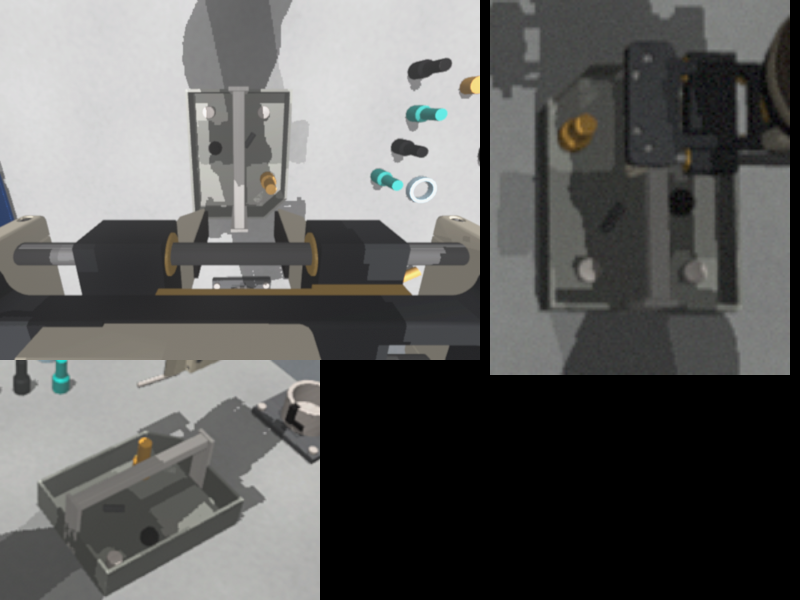

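The core stands upright in the tote near the cut-off corner. In full wrist pixels the bar runs from (321,117) to (319,307).

Run:
```python
from h import *
d=load('w3.png')
g=d['pixels'].astype(int).sum(2)
for v in (150,180,210,250,290): 
    print(v,g[v,300:345:3].tolist())
for p in((321,117),(319,307)): print(ray(d,*p,.096).round(4))
```

```text
150 [395, 356, 281, 299, 465, 461, 463, 455, 449, 284, 282, 281, 283, 280, 282]
180 [280, 280, 278, 285, 454, 456, 455, 452, 442, 278, 279, 209, 220, 208, 277]
210 [274, 275, 276, 277, 437, 453, 449, 450, 441, 279, 272, 273, 272, 274, 276]
250 [367, 370, 368, 367, 563, 624, 625, 624, 604, 268, 354, 360, 365, 362, 365]
290 [351, 350, 348, 367, 480, 604, 604, 603, 591, 367, 347, 349, 344, 348, 346]
[ 0.4771 -0.1713  0.096 ]
[ 0.6806 -0.1762  0.096 ]
```

>>> {"fn": "drive_tool", "kwargs": {
  "targets": [
    [0,0,0,0.05,-0.05,-1,0.4],
    [0,0,0,0.1,-0.05,-2,0.4],
    [0,0,0,0.1,-0.05,-3,0.4],
    [0,0,0,0.1,-0.05,-3.8,0.4],
    [0,0,0,0.1,-0.05,-4,0.4]
  ]
}}

```text
clock: 11.45
position: [0.5793, -0.1729, 0.1139]
ee_rot: [-0.014, -3.135, -0.0]
force: [-0.0, -0.5, 0.2]
width: 0.399
gripper_force: 0.0
```

>>> {"fn": "drive_tool", "kwargs": {
  "targets": [
    [0,0,0,0,0,0,0.4],
    [0,0,0,0,0,-0.4,0.4],
    [0,0,0,0,0,-0.8,0.4],
    [0,0,0,0,0,-1.1,0.4],
    [0,0,0,0,0,-1.25,0.4]
  ]
}}

```text
clock: 11.95
position: [0.5802, -0.1742, 0.0662]
ee_rot: [-0.017, -3.14, 0.0]
force: [-0.5, -0.5, -0.3]
width: 0.4
gripper_force: 0.0
```

>>> {"fn": "drive_tool", "kwargs": {
  "targets": [
    [0,0,0,0,0,0,0.4]
  ]
}}

```text
clock: 12.05
position: [0.5802, -0.174, 0.0666]
ee_rot: [-0.017, -3.14, -0.0]
force: [-0.8, 0.1, 0.7]
width: 0.401
gripper_force: 0.0
```

>>> {"fn": "drive_tool", "kwargs": {
  "targets": [
    [0,0,0,0,0,0.06,0.25],
    [0,0,0,0,0,0.06,0.2],
    [0,0,0,0,0,0.06,0.05],
    [0,0,0,0,0,0.06,0.05],
    [0,0,0,0,0,0.06,0.05]
  ],
  "force": 60
}}

```text
clock: 12.55
position: [0.5812, -0.1744, 0.0706]
ee_rot: [0.017, 3.141, -0.001]
force: [-1.2, -1.6, 6.4]
width: 0.171
gripper_force: 60.0
```

>>> {"fn": "drive_tool", "kwargs": {
  "targets": [
    [0,0,0,0,0,0.1,0.05],
    [0,0,0,0,0,0.3,0.05],
    [0,0,0,0,0,0.6,0.05],
    [0,0,0,0,0,1,0.05],
    [0,0,0,0,0,1.4,0.05]
  ]
}}

```text
clock: 13.05
position: [0.5809, -0.1738, 0.1275]
ee_rot: [0.016, 3.141, 0.0]
force: [-0.3, 0.1, -6.8]
width: 0.172
gripper_force: 60.0
```

>>> {"fn": "drive_tool", "kwargs": {
  "targets": [
    [0,0,0,0,0,0.5,0.05],
    [0,0,0,0,0,1.1,0.05],
    [0,0,0,0,0,1.8,0.05],
    [0,0,0,0,0,2.5,0.05],
    [0,0,0,0,0,3,0.05]
  ]
}}

```text
clock: 13.55
position: [0.5813, -0.1734, 0.2494]
ee_rot: [0.016, 3.139, -0.0]
force: [0.6, -0.3, -5.9]
width: 0.17
gripper_force: 60.0
```

```bash
python3 st.py
```

```text
{'joints': [0.843, 0.582, -1.016, 1.533, 0.506, 1.307, 1.329], 'position': [0.581, -0.173, 0.249], 'clock': 13.55, 'force': [0.614, -0.3, -5.864], 'width': 0.17}
[[-1.     0.01   0.003]
 [ 0.01   1.    -0.   ]
 [-0.003 -0.    -1.   ]]
```

>>> {"fn": "drive_tool", "kwargs": {
  "targets": [
    [0,0,0.6,-0.1,0.1,0.1,0.05],
    [0,0,1.4,-0.3,0.2,0.3,0.05],
    [0,0,2.2,-0.5,0.3,0.5,0.05],
    [0,0,3,-0.8,0.4,0.7,0.05],
    [0,0,3.8,-1,0.5,0.9,0.05]
  ]
}}

```text
clock: 14.05
position: [0.5399, -0.1534, 0.2836]
ee_rot: [-0.508, 3.1, -0.001]
force: [1.0, 0.3, -6.2]
width: 0.165
gripper_force: 60.0
```

>>> {"fn": "drive_tool", "kwargs": {
  "targets": [
    [0,0,0.8,-0.2,0.1,0.2,0.05],
    [0,0,1.6,-0.4,0.2,0.4,0.05],
    [0,0,2.4,-0.6,0.3,0.6,0.05],
    [0,0,3.2,-0.8,0.4,0.7,0.05],
    [0,0,4,-0.9,0.5,0.7,0.05]
  ]
}}

```text
clock: 14.55
position: [0.5043, -0.1332, 0.3118]
ee_rot: [-1.038, 2.964, -0.002]
force: [-0.9, -0.4, -6.4]
width: 0.169
gripper_force: 60.0
```

```bash
python3 st.py
```

```text
{'joints': [1.018, 0.449, -1.222, 1.628, 0.431, 1.369, 1.984], 'position': [0.504, -0.133, 0.312], 'clock': 14.55, 'force': [-0.947, -0.358, -6.364], 'width': 0.169}
[[-0.781 -0.624  0.001]
 [-0.624  0.781 -0.001]
 [-0.    -0.002 -1.   ]]
```

>>> {"fn": "drive_tool", "kwargs": {
  "targets": [
    [-0.8,0.1,0,0,0,0,0.05],
    [-1.6,0.2,0,0,0,0,0.05],
    [-2.4,0.3,0,0,0,0,0.05],
    [-3.2,0.4,0,0,0,0,0.05],
    [-4,0.5,0,0,0,0,0.05]
  ]
}}

```text
clock: 15.05
position: [0.5047, -0.1331, 0.3116]
ee_rot: [0.97, -2.785, 0.474]
force: [0.2, -0.4, -6.1]
width: 0.17
gripper_force: 60.0
```

>>> {"fn": "drive_tool", "kwargs": {
  "targets": [
    [-0.6,0.1,0,0,0,0,0.05],
    [-1.2,0.2,0,0,0,0,0.05],
    [-1.8,0.2,0,0,0,0,0.05],
    [-2.4,0.3,0,0,0,0,0.05],
    [-3,0.4,0,0,0,0,0.05]
  ]
}}

```text
clock: 15.55
position: [0.5048, -0.1327, 0.3112]
ee_rot: [0.909, -2.608, 0.787]
force: [-0.1, -0.7, -7.1]
width: 0.17
gripper_force: 60.0
```

>>> {"fn": "drive_tool", "kwargs": {
  "targets": [
    [-0.4,0,0,0,0,0,0.05],
    [-0.7,0.1,0,0,0,0,0.05],
    [-1,0.1,0,0,0,0,0.05],
    [-1,0.1,0,0,0,0,0.05],
    [-1,0.1,0,0,0,0,0.05]
  ]
}}

```text
clock: 16.05
position: [0.5048, -0.134, 0.3099]
ee_rot: [0.885, -2.544, 0.885]
force: [0.4, -0.3, -6.0]
width: 0.167
gripper_force: 60.0
```

```bash
python3 st.py
python3 - <<'E'
from h import *
d,o=wgrab('w4.png'); s=grab('side','s4.png'); t=grab('top','t4.png')
out=np.zeros((600,800,3),np.uint8); out[:300,:400]=cv2.resize(d['pixels'],(400,300)); 
out[300:600,:400]=cv2.resize(s['pixels'][120:420,190:590],(400,300)); c=t['pixels'][140:440,250:650]; out[:300,400:]=cv2.resize(c,(400,300))
cv2.imwrite('pics/m4.png',out[:,:,::-1])
E
```

```text
{'joints': [0.399, 0.481, -0.971, 1.722, 0.891, 1.706, 1.484], 'position': [0.505, -0.134, 0.31], 'clock': 16.05, 'force': [0.381, -0.273, -6.033], 'width': 0.167}
[[-0.763 -0.641 -0.08 ]
 [-0.453  0.619 -0.641]
 [ 0.461 -0.453 -0.763]]
```

View pics/m4.png

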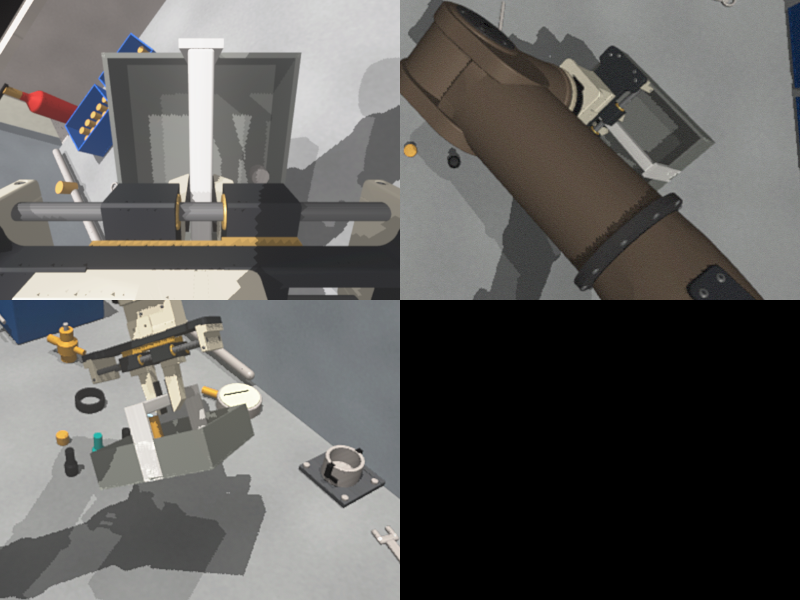

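Tilt is about 40°. In the wrist view most parts have left the far end; one bushing is still visible at about (262,177) (full (419,283)) by the +y wall. I work out where that is in the tote.

```bash
cat > tt.py <<'E'
from h import *
import sys
def tote(o):
    R=cv2.Rodrigues(np.array(o['ee_rot']))[0]; Rt=np.c_[-R[:,0],R[:,1],-R[:,2]]
    g=np.array(o['position'])-.019*R[:,2]; return Rt,g-Rt@np.array([0.0,0,.088])
def locate(d,o,u,v,h):
    Rt,p=tote(o); K,R,t=cam(d); dr=Rt.T@(R.T@np.linalg.solve(K,[u,v,1])); c=Rt.T@(-R.T@t-p)
    return (c+dr*(h-c[2])/dr[2]).round(4)
E
python3 - <<'E'
from tt import *
d,o=wgrab('w5.png'); Rt,p=tote(o)
print(locate(d,o,419,283,.020), locate(d,o,419,283,.012))
for P in ([-.104,.079,.05],[-.104,-.079,.05],[.083,.058,.004],[.07,.05,.03],[-.1,0,.096]): print(P,proj(d,p+Rt@np.array(P)).round(0))
s=grab('side','s5.png'); print(proj(s,(p+Rt@np.array([.083,.058,.004]))))
cv2.imwrite('pics/m5.png',np.hstack([cv2.resize(d['pixels'][180:340,300:500],(400,320)),cv2.resize(s['pixels'][200:320,270:420],(400,320),interpolation=cv2.INTER_CUBIC)])[:,:,::-1])
E
```

```text
[0.0133 0.066  0.02  ] [0.0168 0.0686 0.012 ]
[-0.104, 0.079, 0.05] [[483.  87.]]
[-0.104, -0.079, 0.05] [[161.  86.]]
[0.083, 0.058, 0.004] [[395. 357.]]
[0.07, 0.05, 0.03] [[393. 364.]]
[-0.1, 0, 0.096] [[322.  78.]]
[[356.87997571 270.81620206]]
```

View pics/m5.png

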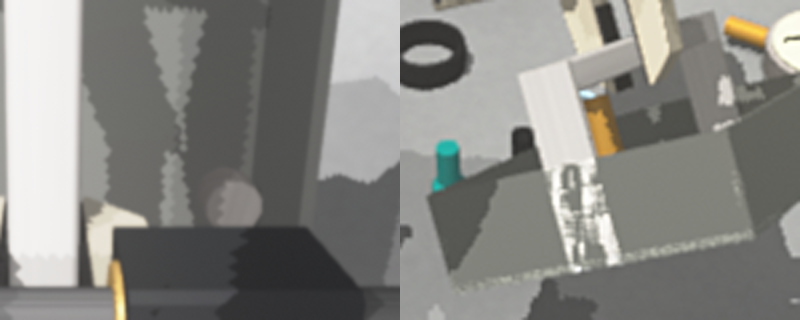

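The tote hasn't slipped in the grip. The bushings seem queued along the +y wall behind the core, with the last at tote (14,65). I'll swing the tilt towards the tote's x, then back, to pack them tighter.

>>> {"fn": "drive_tool", "kwargs": {
  "targets": [
    [0.2,0.8,0,-0.2,0,0,0.05],
    [0.3,1.6,0,-0.4,0,0,0.05],
    [0.5,2.4,0,-0.6,0,0,0.05],
    [0.7,3.2,0,-0.8,0,0,0.05],
    [0.8,3.8,0,-1,0,0,0.05]
  ]
}}

```text
clock: 16.8
position: [0.4648, -0.1344, 0.31]
ee_rot: [0.962, -2.296, 0.593]
force: [-0.1, -0.0, -7.0]
width: 0.164
gripper_force: 60.0
```

>>> {"fn": "drive_tool", "kwargs": {
  "targets": [
    [0,0,0,0,0,0,0.05],
    [0,0,0,0,0,0,0.05],
    [0,0,0,0,0,0,0.05]
  ]
}}

```text
clock: 17.1
position: [0.465, -0.1338, 0.3101]
ee_rot: [0.963, -2.299, 0.597]
force: [0.5, 0.5, -5.2]
width: 0.162
gripper_force: 60.0
```

```bash
python3 st.py
python3 - <<'E'
from tt import *
d,o=wgrab('w6.png'); Rt,p=tote(o); print('slopes',-Rt[2]); s=grab('side','s6.png'); t=grab('top','t6.png')
print(proj(d,p+(Rt@np.array([[-.104,.079,.05],[-.104,-.079,.05],[.083,.058,.004]]).T).T).round(0),proj(s,(p+Rt@np.array([.083,.058,.004]))))
cv2.imwrite('pics/m6.png',np.hstack([cv2.resize(d['pixels'],(400,300)),cv2.resize(s['pixels'][190:340,250:450],(400,300),interpolation=cv2.INTER_CUBIC)])[:,:,::-1])
E
```

```text
{'joints': [0.393, 0.573, -0.957, 1.617, 0.771, 1.902, 1.695], 'position': [0.465, -0.134, 0.31], 'clock': 17.1, 'force': [0.532, 0.467, -5.221], 'width': 0.162}
[[-0.578 -0.747 -0.33 ]
 [-0.492  0.641 -0.589]
 [ 0.651 -0.178 -0.738]]
slopes [ 0.65142604  0.17814672 -0.7375011 ]
[[483.  87.]
 [161.  87.]
 [395. 357.]] [[311.63740638 285.1266818 ]]
```

View pics/m6.png

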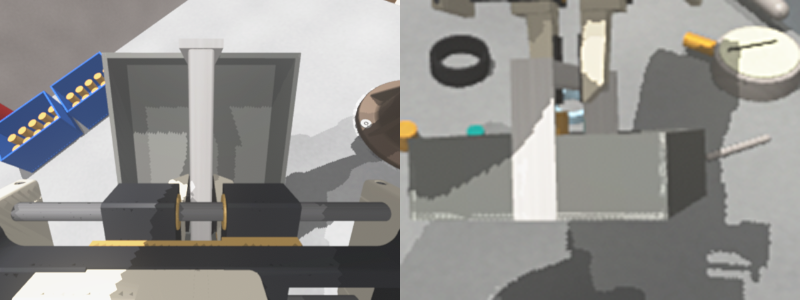

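No bushing is left in the visible floor of the wrist view (far end to the bar's middle), and the tote still sits square in the grip. I now swing to y-dominant, back to x-dominant, then settle at the diagonal.

>>> {"fn": "drive_tool", "kwargs": {
  "targets": [
    [-0.2,-1.4,0,0,0,0,0.05],
    [-0.4,-2.8,0,0,0,0,0.05],
    [-0.5,-4.2,0,0,0,0,0.05],
    [-0.7,-5.6,0,0,0,0,0.05],
    [-0.9,-6.9,0,0,0,0,0.05]
  ]
}}

```text
clock: 17.75
position: [0.4642, -0.1338, 0.3104]
ee_rot: [0.82, -2.763, 1.09]
force: [-0.3, -0.3, -6.2]
width: 0.172
gripper_force: 60.0
```

>>> {"fn": "drive_tool", "kwargs": {
  "targets": [
    [0,0,0,0,0,0,0.05],
    [0,0,0,0,0,0,0.05],
    [0,0,0,0,0,0,0.05],
    [0,0,0,0,0,0,0.05]
  ]
}}

```text
clock: 18.15
position: [0.4653, -0.1341, 0.3096]
ee_rot: [0.821, -2.759, 1.082]
force: [0.1, 0.2, -6.8]
width: 0.17
gripper_force: 60.0
```

Run:
```python
from tt import *
d,o=wgrab('w7.png'); Rt,p=tote(o); print('slopes',-Rt[2],o['joints'].round(2)); s=grab('side','s7.png')
```

```text
slopes [ 0.24677458  0.61321877 -0.75037661] [ 0.5   0.28 -1.03  1.97  0.92  1.44  1.27]
```

>>> {"fn": "drive_tool", "kwargs": {
  "targets": [
    [0.2,1.4,0,0,0,0,0.05],
    [0.4,2.8,0,0,0,0,0.05],
    [0.5,4.2,0,0,0,0,0.05],
    [0.7,5.6,0,0,0,0,0.05],
    [0.9,6.9,0,0,0,0,0.05]
  ]
}}

```text
clock: 18.75
position: [0.4657, -0.1341, 0.3097]
ee_rot: [0.964, -2.294, 0.59]
force: [0.3, -0.8, -4.8]
width: 0.172
gripper_force: 60.0
```

>>> {"fn": "drive_tool", "kwargs": {
  "targets": [
    [0,0,0,0,0,0,0.05],
    [0,0,0,0,0,0,0.05],
    [0,0,0,0,0,0,0.05],
    [0,0,0,0,0,0,0.05]
  ]
}}

```text
clock: 19.15
position: [0.4645, -0.1338, 0.3107]
ee_rot: [0.964, -2.299, 0.598]
force: [-0.2, -0.4, -5.9]
width: 0.168
gripper_force: 60.0
```

>>> {"fn": "drive_tool", "kwargs": {
  "targets": [
    [-0.2,-0.8,0,0,0,0,0.05],
    [-0.3,-1.6,0,0,0,0,0.05],
    [-0.5,-2.4,0,0,0,0,0.05],
    [-0.6,-3,0,0,0,0,0.05],
    [-0.7,-3.4,0,0,0,0,0.05]
  ]
}}

```text
clock: 19.65
position: [0.4641, -0.1338, 0.3109]
ee_rot: [0.895, -2.521, 0.857]
force: [-0.6, -0.4, -5.5]
width: 0.168
gripper_force: 60.0
```

Run:
```python
from tt import *
d,o=wgrab('w8.png'); Rt,p=tote(o); print('slopes',-Rt[2],o['joints'].round(2),o['clock']); s=grab('side','s8.png'); t=grab('top','t8.png')
# sight lines: direction of cameras in tote frame
for n,c in(('wrist',d),('side',s),('top',t)):
    K,R,tt=cam(c); print(n,(Rt.T@(-R.T@tt-p)).round(3), (-R.T@tt).round(3))
w4,w5,w6,w7,w8=[load(f'w{i}.png')['pixels'].astype(int) for i in(4,5,6,7,8)]
```

```text
slopes [ 0.48174499  0.4287874  -0.76424023] [ 0.43  0.43 -0.99  1.79  0.84  1.69  1.49] 19.65
wrist [-0.077 -0.     0.227] [ 0.423 -0.069  0.469]
side [-0.708 -0.32   0.112] [ 0.149 -0.629  0.823]
top [-0.334 -0.184  0.857] [0.417 0.101 1.153]
```

>>> {"fn": "drive_tool", "kwargs": {
  "targets": [
    [0,0,0,0,-0.3,0,0.05],
    [0,0,0,0,-0.8,0,0.05],
    [0,0,0,0,-1.4,0,0.05],
    [0,0,0,0,-2,0,0.05],
    [0,0,0,0,-2.6,0,0.05]
  ]
}}

```text
clock: 20.3
position: [0.4645, -0.2402, 0.3096]
ee_rot: [0.894, -2.518, 0.851]
force: [0.2, -0.4, -6.4]
width: 0.166
gripper_force: 60.0
```

>>> {"fn": "drive_tool", "kwargs": {
  "targets": [
    [0,0,0,0,-0.6,0,0.05],
    [0,0,0,0,-1.2,0,0.05],
    [0,0,0,0,-1.8,0,0.05],
    [0,0,0,0,-2.4,0,0.05],
    [0,0,0,0,-3,0,0.05]
  ]
}}

```text
clock: 20.8
position: [0.4638, -0.3603, 0.3094]
ee_rot: [0.894, -2.518, 0.85]
force: [-0.4, 0.6, -6.4]
width: 0.163
gripper_force: 60.0
```

>>> {"fn": "drive_tool", "kwargs": {
  "targets": [
    [0,0,0,0,-0.6,0,0.05],
    [0,0,0,0,-1.2,0,0.05],
    [0,0,0,0,-1.8,0,0.05],
    [0,0,0,0,-2.2,0,0.05],
    [0,0,0,0,-2.4,0,0.05]
  ]
}}

```text
clock: 21.3
position: [0.4633, -0.4563, 0.3092]
ee_rot: [0.891, -2.519, 0.85]
force: [0.3, 1.3, -6.2]
width: 0.174
gripper_force: 60.0
```

Run:
```python
from tt import *
d,o=wgrab('w9.png'); Rt,p=tote(o); print('slopes',-Rt[2],o['joints'].round(2),o['clock'],o['position'],o['width']); s=grab('side','s9.png'); t=grab('top','t9.png')
for n,c in(('side',s),('top',t)):
    K,R,tt=cam(c); print(n,(Rt.T@(-R.T@tt-p)).round(3), proj(c,p+(Rt@np.array([[.083,.058,.004],[0,0,.004],[-.104,-.079,.05]]).T).T).round().tolist())
    hsv=cv2.cvtColor(c['pixels'],cv2.COLOR_RGB2HSV); m=cv2.inRange(hsv,(10,130,60),(28,255,255)); k,l,st,ce=cv2.connectedComponentsWithStats(m)
    print([(st[i].tolist()) for i in range(1,k) if st[i,4]>15])
```

```text
slopes [ 0.48514112  0.42373762 -0.76490818] [ 0.94  0.46 -0.86  1.71  1.07  1.38  2.  ] 21.3 [ 0.46328283 -0.4563496   0.30916624] 0.17391949092270564
side [-0.562 -0.119  0.317] [[476.0, 447.0], [520.0, 484.0], [598.0, 498.0]]
[[0, 29, 209, 132, 15471], [349, 111, 15, 24, 249], [237, 146, 38, 31, 537], [392, 207, 16, 10, 98], [246, 251, 12, 14, 117], [443, 331, 89, 18, 625], [523, 343, 5, 17, 48], [470, 349, 6, 16, 43], [467, 399, 7, 15, 38], [502, 432, 10, 17, 84]]
top [-0.19   0.021  1.063] [[603.0, 282.0], [669.0, 294.0], [773.0, 305.0]]
[[0, 13, 640, 16, 7095], [110, 63, 23, 26, 411], [619, 65, 21, 26, 309], [272, 121, 19, 14, 129], [103, 207, 53, 28, 732], [254, 284, 12, 13, 124]]
```

Run:
```python
from h import *
t=load('t9.png')['pixels'];s=load('s9.png')['pixels'];w=load('w9.png')['pixels']
r=lambda im,x,y,x2,y2,W,H:cv2.resize(im[y:y2,x:x2],(W,H),interpolation=cv2.INTER_CUBIC)
out=np.hstack([r(t,540,210,640,360,400,600),np.vstack([r(s,420,380,620,480,400,200),r(w,80,40,560,360,400,267),np.zeros((133,400,3),np.uint8)])])
out=cv2.convertScaleAbs(out,alpha=1.5,beta=20)
cv2.imwrite('pics/m9.png',out[:,:,::-1])
```

```text
(no output)
```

View pics/m9.png

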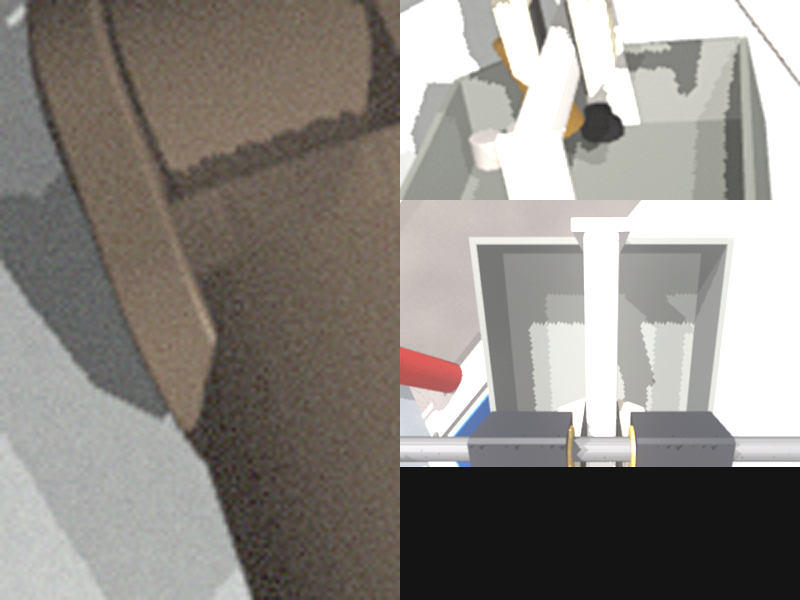

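The side view looks into the corner: a bushing at (462,455), the core's base at about (506,442), the black cap at (522,441), and a second grey piece behind it near (518,428). I turn these into tote coordinates.

Run:
```python
from tt import *
o=arm.observe(); s=load('s9.png')
for n,u,v,h in(('bush',462,453,.016),('core base',507,442,.02),('cap',521,441,.014),('grey',518,428,.016)): print(n,locate(s,o,u,v,h))
Rt,p=tote(o)
for P in ([.083,.058,.004],[.1,-.075,.004],[.1,.04,.004],[.065,.075,.004],[.1,-.013,.05],[.1,.013,.05]): print(P,proj(s,p+Rt@np.array(P)).round().tolist())
# other lowish-level features
im=s['pixels'].astype(int)
for v in range(420,478,4): print(v,[int(x) for x in im[v,440:560:4].sum(1)//3])
```

```text
bush [0.0399 0.0628 0.016 ]
core base [0.0535 0.0141 0.02  ]
cap [0.0669 0.0016 0.014 ]
grey [0.0959 0.0072 0.016 ]
[0.083, 0.058, 0.004] [[475.0, 445.0]]
[0.1, -0.075, 0.004] [[597.0, 433.0]]
[0.1, 0.04, 0.004] [[492.0, 438.0]]
[0.065, 0.075, 0.004] [[458.0, 453.0]]
[0.1, -0.013, 0.05] [[530.0, 397.0]]
[0.1, 0.013, 0.05] [[507.0, 399.0]]
420 [178, 179, 100, 113, 115, 100, 70, 70, 72, 69, 140, 205, 194, 196, 200, 205, 152, 133, 95, 218, 220, 208, 203, 202, 112, 123, 122, 123, 122, 117]
424 [103, 101, 83, 113, 113, 113, 114, 113, 100, 71, 70, 150, 193, 197, 200, 197, 150, 92, 56, 222, 113, 211, 204, 202, 146, 122, 122, 122, 122, 123]
428 [103, 97, 78, 102, 113, 112, 112, 112, 113, 71, 66, 200, 194, 199, 201, 164, 149, 64, 70, 131, 118, 211, 203, 218, 202, 122, 122, 122, 122, 121]
432 [101, 83, 77, 86, 112, 113, 112, 113, 113, 68, 74, 194, 196, 200, 205, 153, 147, 66, 62, 33, 23, 103, 204, 221, 223, 121, 122, 121, 122, 122]
436 [107, 77, 77, 77, 113, 112, 112, 112, 112, 82, 162, 193, 199, 201, 203, 152, 127, 71, 35, 26, 25, 17, 195, 218, 218, 118, 122, 121, 122, 122]
440 [97, 84, 77, 7
[... 743 characters left out ...]
 221, 216, 217, 219, 220, 220, 218, 223, 69, 110, 99, 92, 91, 108, 108, 108, 107, 107, 107, 106, 107, 107]
464 [86, 87, 87, 86, 89, 117, 149, 129, 221, 215, 218, 217, 222, 218, 219, 221, 121, 109, 109, 108, 107, 108, 108, 108, 107, 107, 107, 107, 106, 107]
468 [86, 86, 86, 85, 106, 95, 95, 95, 171, 218, 218, 217, 223, 218, 220, 218, 165, 108, 108, 109, 107, 107, 107, 106, 106, 107, 107, 106, 106, 106]
472 [86, 85, 86, 91, 110, 94, 95, 95, 107, 220, 220, 217, 221, 218, 219, 218, 212, 107, 108, 107, 108, 108, 107, 107, 107, 107, 107, 106, 106, 106]
476 [86, 85, 85, 109, 104, 95, 95, 95, 91, 222, 218, 217, 219, 219, 219, 218, 224, 106, 108, 108, 108, 107, 107, 106, 106, 106, 106, 106, 106, 106]
```

>>> {"fn": "drive_tool", "kwargs": {
  "targets": [
    [-0.1,-1,0,0,0,0,0.05],
    [-0.1,-2,0,0,0,0,0.05],
    [-0.2,-3,0,0,0,0,0.05],
    [-0.3,-3.6,0,0,0,0,0.05],
    [-0.3,-3.6,0,0,0,0,0.05]
  ]
}}

```text
clock: 21.95
position: [0.4638, -0.4526, 0.3099]
ee_rot: [0.808, -2.761, 1.1]
force: [-0.3, -0.3, -6.7]
width: 0.167
gripper_force: 60.0
```

```bash
cat > lk.py <<'E'
from tt import *
import sys
d,o=wgrab(sys.argv[1]+'w.png'); Rt,p=tote(o); s=grab('side',sys.argv[1]+'s.png')
print('slopes',-Rt[2].round(3),'j',o['joints'].round(2),o['clock'],'w',round(float(o['width']),3))
im=s['pixels']; x0,x1,y0,y1=430,620,380,480
hsv=cv2.cvtColor(im,cv2.COLOR_RGB2HSV)
def blobs(n,m,h,mn):
    q=np.zeros_like(m); q[y0:y1,x0:x1]=m[y0:y1,x0:x1]; k,l,st,ce=cv2.connectedComponentsWithStats(q)
    for i in range(1,k):
        if st[i,4]>mn: print(n,st[i].tolist(),ce[i].round(0),'tote',locate(s,o,*ce[i],h)[:2])
blobs('brass',cv2.inRange(hsv,(10,110,50),(28,255,255)),.02,10)
blobs('cap',cv2.inRange(im,(0,0,0),(42,42,42)),.014,40)
f=im.astype(int); rg=f[...,0]-f[...,2]
blobs('pinkish steel',((rg>4)&(f.sum(2)>330)&(hsv[...,1]<70)).astype(np.uint8)*255,.016,25)
E
python3 lk.py a
```

```text
slopes [ 0.242  0.623 -0.743] j [ 1.09  0.32 -0.9   1.91  1.14  1.02  1.75] 21.95 w 0.167
brass [502, 408, 27, 24, 281] [519. 420.] tote [0.0697 0.0227]
cap [474, 380, 14, 21, 157] [480. 390.] tote [0.1596 0.1029]
cap [528, 410, 21, 21, 332] [537. 420.] tote [0.0755 0.0048]
pinkish steel [430, 380, 94, 100, 4072] [479. 428.] tote [0.0683 0.0736]
pinkish steel [520, 380, 41, 39, 833] [540. 397.] tote [0.1181 0.0094]
pinkish steel [595, 380, 21, 44, 327] [604. 400.] tote [ 0.0962 -0.0662]
```

>>> {"fn": "drive_tool", "kwargs": {
  "targets": [
    [0,1,0,0,0,0,0.05],
    [0,2,0,0,0,0,0.05],
    [-0.1,3,0,0,0,0,0.05],
    [-0.3,3.6,0,0,0,0,0.05],
    [-0.3,3.6,0,0,0,0,0.05]
  ]
}}

```text
clock: 22.55
position: [0.4672, -0.4523, 0.3087]
ee_rot: [0.895, -2.483, 0.912]
force: [-1.0, 0.6, -6.7]
width: 0.167
gripper_force: 60.0
```

>>> {"fn": "drive_tool", "kwargs": {
  "targets": [
    [0,0,0,0,0,0,0.05],
    [0,0,0,0,0,0,0.05],
    [0,0,0,0,0,0,0.05],
    [0,0,0,0,0,0,0.05],
    [0,0,0,0,0,0,0.05]
  ]
}}

```text
clock: 23.05
position: [0.4644, -0.4543, 0.3102]
ee_rot: [0.889, -2.484, 0.916]
force: [0.8, 0.1, -6.1]
width: 0.167
gripper_force: 60.0
```

```bash
python3 lk.py b
python3 - <<'E'
from tt import *
o=arm.observe(); Rt,p=tote(o); print('tilt',np.degrees(np.arccos(Rt[2,2])),'lowest z',min((p+Rt@np.array(q))[2] for q in([.104,.043,0],[.068,.079,0])),'F',o['force'])
s=load('bs.png')['pixels']
# coarse view of floor area: print grey + brass/dark marks
hsv=cv2.cvtColor(s,cv2.COLOR_RGB2HSV)
for v in range(384,480,4):
    print(v,''.join('B' if (10<=hsv[v,u,0]<=28 and hsv[v,u,1]>110) else '#' if s[v,u].max()<45 else chr(48+int(s[v,u].mean())//26) for u in range(436,620,2)))
E
```

```text
slopes [ 0.507  0.457 -0.731] j [ 0.91  0.45 -0.86  1.75  1.12  1.38  1.94] 23.05 w 0.167
brass [459, 402, 22, 27, 277] [469. 414.] tote [0.1557 0.0781]
brass [500, 429, 12, 22, 156] [505. 440.] tote [0.0666 0.0207]
cap [485, 380, 6, 18, 41] [488. 388.] tote [0.2668 0.0729]
cap [510, 432, 21, 19, 306] [519. 442.] tote [0.0726 0.0072]
pinkish steel [452, 380, 57, 100, 3573] [483. 434.] tote [0.0982 0.052 ]
pinkish steel [501, 380, 89, 63, 2941] [543. 414.] tote [ 0.1398 -0.0143]
pinkish steel [589, 380, 31, 41, 396] [607. 397.] tote [ 0.1743 -0.087 ]
tilt 43.030044118737024 lowest z 0.1873370574025614 F [ 0.51121892  1.19087303 -5.98342689]
384 6666534443333358888877841#133443348788888885446666666666666666666666666666666447777766666666
388 6666653334333336888887772##33333327888888885685666666666666666666666666666666663677776666666
392 66666533333333337888888851#14666433888888885587666666666666666666666666666666666447777766666
396 66666633344333334888888882116666652788888888578566666666666666666665554444444446663677776666
400 666666533344334336888888851677777773888888885554554443332222
[... 1175 characters left out ...]
332111243333336666666
452 33333333323444547888888888888888522332223334444444444444443343333333333331111244333335666666
456 33333333332455666888888888888888832333333444444444434334334334334333333332111233333335666666
460 33333333332355566788888888888888853444444444444444443444333443333333333332111243333334666666
464 33333333332245566688888888888888884444444444444444444333333334333333333321111243333334666666
468 33333333333333333368888888888888886444444444444443333333333333333333333331111233333333666666
472 33333333333333333348888888888888888534444444444333444333333333333333333331111233333333666666
476 33333333333333333336888888888888888634444344443343333333333333333333333332111233333333666666
```

```bash
python3 -c "
from cell import arm
print(arm.sign_off())"
```

```text
the job is handed in; nothing more can be done
None
```

I put the brass core in the tote, then lifted it by the bar and handed it in gripped, tilted about 43° towards the cut-off corner and about 19 cm clear of the bench; I saw the core, cap and one bushing at the corner, but the other bushing and the stud were hidden from view, so for those two (not seen elsewhere in the tote; the lifted weight was steady at about 6 N) being in the corner is inferred.

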